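Clamp the re-glued recipe-card block with a one-hand bar clamp

ROBOT

A 6-joint arm with a two-finger parallel gripper is mounted at the origin on a cart in front of the work surface, level with it; the furniture and walls round the work are solid. World frame = base frame: x ahead of the robot, y to its left, z up, the work surface at z = 0. Lengths are in m, angles in rad, forces in N, time in s.
With the tool pointing down it reaches from about 0.375 to 0.975 m from the base axis. Payload 3.8 kg.
Tool frame: the origin (TCP) lies at the very end of the fingers, on their centre line; the grasp point (between the pads) lies bot.hold_point_z behind it (bot.hold_point_z is the distance from the TCP to the grasp point, in m); z points along the fingers, y is the line along which they close (so a half turn about z gives the same grasp; the last joint's range is limited). The gripper opens to 85 mm and grips with 20 to 120 N. Pads are 22 mm wide; open, the fingers measure 114 mm over their backs; the gripper's body (76 mm by 85 mm) begins 54 mm behind the grasp point. The pads swing forward as they close: fully open they stand 13 mm farther back than shut.
Start: joints at [-1.331, 0.264, 1.604, -0, 1.274, -0.037], TCP at [0.184, -0.649, 0.231] pointing down, gripper open.
Joint ranges: [-2.63, 2.63], [-0.94, 2.18], [0.31, 2.57], [-1.31, 4.45], [0, 2.66], [-2.55, 2.55]. Speed limits (rad/s): [2.57, 2.57, 3.14, 3.14, 3.14, 3.14].

INTERFACE

Orientations are given as a rotation vector (axis times angle).
In Python, from workcell import bot gives the robot as it stands.
- The arm moves only by the shell command python3 jog.py 'ROWS' [OPENING] [FORCE]. ROWS is one flat JSON list of numbers that holds 1 to 5 rows one after another, with no inner brackets; each row has 4 numbers: dx, dy, dz in shares of the most that a row can go, 1 being 62.5 mm, then a turn about the tool's z in units of 0.2 rad; each row shifts and turns the commanded pose from where the row before left it, along the tool's axes as they then stand; what a row does not reach is not made up. A row lasts 1/8 s, in which the tool goes at most 0.0625 m and 0.188 rad, less where a joint would pass 70% of its speed; a pose out of reach is approached as far as the arm can. OPENING is the opening from 0.0 (shut) to 1.0 (fully open), set as the command begins (- or left out keeps the last). The fingers move at their own pace and stop on an object; FORCE is the grip in N (left out, the last holds). Time passes only in rows, so rows that do not move let the fingers close. It prints the time, the measured TCP pose, the force, the opening and the grip force at its end. Input that does not fit is refused with a message, and nothing moves.
- bot.read_state(): the state, without advancing time (a new reading comes with each control period).
- bot.read_camera(name): name is "scene" or "top" or "wrist"; returns the picture (420x560x3 uint8, red, green, blue); there is no depth.
- bot.camera_info(name): a dict with "intrinsics" (3x3 intrinsics, pixels), "k1" (the pictures are not rectified: a ray, as slopes to the right and down, at radius r is drawn at 1 + k1 r^2 times it, then the intrinsics apply), "extrinsics" (4x4, takes a point from camera to world coordinates). Camera axes: x right, y down, z forward; pixel columns grow to the right and rows downward; lengths in m; the calibration is good to about 2 mm. A picture is of the moment at which its call begins: read the wrist's pose just before it. camera_info takes no time and is no camera call; for the wrist camera it gives the pose at the moment of the call.
- bot.finish_job(): hands the job in; it is judged then, once.
The state is a dict: "time": time; "q": joint angles; "joint_vel": joint speeds; "joint_torque": joint torques, N m; "tool_pos": TCP position; "tcp_rot": TCP orientation; "wrist_force": force on the tool from outside, world axes, zero at the start; "torque": the same for the moment, N m; "width": opening from 0.0 (shut) to 1.0 (fully open); "grip_force": force on a finger pad.
Only numpy, scipy, OpenCV 4.12 (cv2) and the standard library are available. Lean on these libraries where they do the work, as an engineer would, in place of code of your own. Each camera call takes 0.05 s, during which the arm holds its last target. There are 200 camera calls.

TASK

Stand the re-glued wooden recipe-card block upright on the clamp's board between the two jaws, its broad faces towards them and centred on the pads, and let go. Then pump the clamp's trigger against its grip until the jaw holds the block firmly, and stop there, letting the trigger spring back: squeezing on would split the fresh joint. Work the jaw only with the trigger and leave the other things alone.

Things in the scene. Friction and masses are not known exactly. Their poses are not given: they have to be found in the camera images.
- clamp: Bar clamp on a fixed plywood board 224 x 150 x 12 mm; origin under the board's centre, z up, x from the pistol grip to the end jaw. Seat for the block, between the jaws: (50, 40, 12) mm. Pads 32 wide in y, 18 to 62 high, on y = 40. The end jaw's screw-set rubber face is at x = 83 to 77 mm, set differently each time. Grip: upright black slab x -83 to -69, y -142 to -54, z 16 to 60.
- jaw: Sliding jaw with toothed bar; its frame is the clamp's, shifted along +x by its travel (6 to 16 mm at the start, at most 36). Face of its rubber pad at x = 17 mm in this frame, y 40. It slides against 28 N of friction and stays where it is left. Pad spring 12 N per mm. A grip on the block of 8 N is firm, about 15 N good; over 26 N splits the joint. Never push the jaw by hand.
- trigger_tip (a point): Middle of the trigger's round finger post (black, upright, radius 6, 46 mm tall, z 14 to 60 above the worktop), which the fingers push along clamp -x. At rest at clamp (-35, -121, 37) mm, fully squeezed at (-55, -121, 37). Outside width over grip and post: 54 mm at rest, 34 mm squeezed. Free room all round it from above.
- trigger (a joint): Trigger angle, 0 at rest to 0.35 rad squeezed; about a pin 60 mm from the post. Its spring gives 0.16 + 0.5 x angle Nm. A squeeze drives the jaw by a pawl 22 mm from the pin (2.7 N at the jaw per N at the post); teeth 5 mm apart, so squeeze past 0.32 and let it back to 0 each time. 13 to 16 N at the post moves the jaw freely; it rises as the block is gripped. Expect 2 to 7 squeezes.
- card_block: Brown wooden block 36 (x) x 60 (y) x 50 mm high, 0.11 to 0.22 kg, with a 4 mm card slot along y in its top; origin under its centre, z up. The broad 60 x 50 faces (at x = +-18) go to the jaws; pick it from above across its 60 mm length.
- spice_jar: Small glass spice jar with black cap, 42 dia x 90 mm; bystander.
- kitchen_timer: Red and white round kitchen timer, 66 dia x 60 mm; bystander.
- mug: Striped mug, 86 x 120 x 90 mm; bystander.
- jar: Glass jar with yellow lid, 63 dia x 94 mm; bystander.
- pill_bottle: Amber bottle with white cap, 47 dia x 86 mm; bystander.

How it is judged:
By the outcome, as a careful person would: the job done as asked, in the order asked, and still so for the second after the job is handed in, with the robot touching nothing.
It also fails if it takes over 69 s, if anything falls off the work surface, if the arm or the gripper's body presses on something with over 40 N, if the wrist force passes 120 N, or if a joint passes its speed limit or range.

## Working session

There is one attempt and no reset: what is moved stays moved. The work goes in short steps, Python scripts to look and compute and a shell command to move; the robot and the scene stay as the last step left them, time stands still between calls to the robot, and variables do not carry over. Pictures are saved under pics/ and viewed, at most 10 in all, crops included, and the job is handed in when it is done.

```bash
ls; mkdir -p pics; python3 - <<'E'
from workcell import bot
import cv2,numpy as np
s=bot.read_state();print({k:np.round(v,3).tolist() for k,v in s.items()},bot.hold_point_z)
for n in("top","scene"):
    cv2.imwrite(f'pics/{n}0.png',bot.read_camera(n)[:,:,::-1]); c=bot.camera_info(n);print(n,c["intrinsics"],c["k1"],c["extrinsics"])
E
```

```text
jog.py
pics
workcell.py
{'time': 0.0, 'q': [-1.331, 0.265, 1.605, 0.0, 1.274, -0.037], 'joint_vel': [0.001, 0.0, -0.001, -0.001, 0.001, 0.0], 'joint_torque': [-0.003, -51.512, -36.732, -0.0, 0.013, -0.0], 'tool_pos': [0.184, -0.649, 0.23], 'tcp_rot': [-3.109, -0.433, 0.0], 'wrist_force': [0.274, -0.27, 0.163], 'torque': [0.095, -0.014, -0.031], 'grip_force': 0.0, 'width': 0.996} 0.0187
top [[434.05667251   0.         279.77852436]
 [  0.         434.05667251 210.91730674]
 [  0.           0.           1.        ]] -0.11969542768706908 [[-0.01609625 -0.99502797  0.0982866   0.46380801]
 [-0.99967854  0.01408937 -0.02107868 -0.19256991]
 [ 0.01958908 -0.09859429 -0.99493489  0.95438057]
 [ 0.          0.          0.          1.        ]]
scene [[538.34003439   0.         275.07635088]
 [  0.         538.34003439 212.61415336]
 [  0.           0.           1.        ]] -0.04690234918603917 [[-0.63490291 -0.48938191  0.59783246 -0.27900475]
 [-0.77258922  0.40011292 -0.49296607  0.49566297]
 [ 0.00204819 -0.7748645  -0.63212404  0.93108524]
 [ 0.          0.          0.          1.        ]]
```

View pics/top0.png

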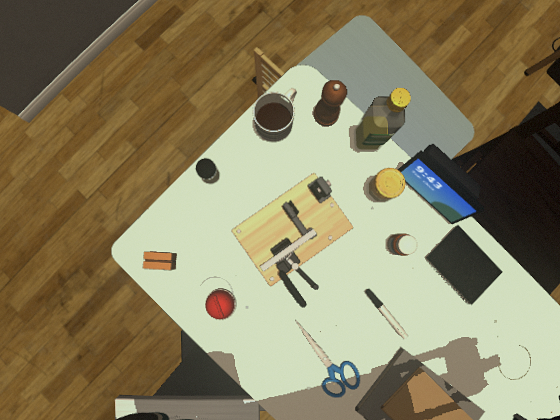

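View pics/scene0.png

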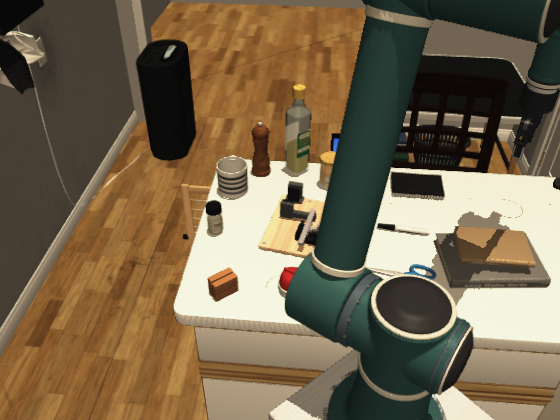

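```bash
cat > h.py <<'E'
from workcell import bot
import cv2,numpy as np
from scipy.spatial.transform import Rotation as R
def ray(n,uv,c=None):
    c=c or bot.camera_info(n);K=c["intrinsics"];uv=np.atleast_2d(np.float64(uv))
    d=cv2.undistortPoints(uv[:,None],K,np.array([c["k1"],0,0,0.]))[:,0]
    E=c["extrinsics"];return E[:3,3],np.c_[d,np.ones(len(d))]@E[:3,:3].T
def plane(n,uv,z,c=None):
    o,d=ray(n,uv,c);return o+d*((z-o[2])/d[:,2])[:,None]
def proj(n,P,c=None):
    c=c or bot.camera_info(n);E=np.linalg.inv(c["extrinsics"])
    return cv2.projectPoints(np.atleast_2d(np.float64(P)),cv2.Rodrigues(E[:3,:3])[0],E[:3,3],c["intrinsics"],np.array([c["k1"],0,0,0.]))[0][:,0]
E
python3 - <<'E'
from h import *
im=cv2.imread('pics/top0.png');h=cv2.cvtColor(im,cv2.COLOR_BGR2HSV)
cv2.imwrite('pics/crop1.png',cv2.resize(im[160:320,130:370],None,fx=3.3,fy=3.3,interpolation=cv2.INTER_CUBIC))
m=cv2.inRange(h,(10,50,120),(28,255,255));r=np.zeros_like(m);r[160:300,220:365]=1
c=max(cv2.findContours(m*r,0,2)[0],key=cv2.contourArea)
P=plane("top",c[:,0],.012)
for z in(.012,):
    b=cv2.minAreaRect((P[:,:2]*1000).astype(np.float32));print(b,cv2.boxPoints(b))
m=cv2.inRange(h,(3,100,50),(18,255,255));r[:]=0;r[240:280,130:185]=1
c=max(cv2.findContours(m*r,0,2)[0],key=cv2.contourArea);print(cv2.minAreaRect(c))
P=plane("top",c[:,0],.05);b=cv2.minAreaRect((P[:,:2]*1000).astype(np.float32));print(b,cv2.boxPoints(b))
E
```

```text
((532.1320190429688, -274.8020324707031), (132.3181915283203, 148.33297729492188), 34.21940231323242) [[ 435.7172  -250.67995]
 [ 519.1342  -373.33502]
 [ 628.5469  -298.92413]
 [ 545.1298  -176.26904]]
((157.88259887695312, 260.23065185546875), (29.538063049316406, 16.87138557434082), 3.012787342071533)
((453.5653381347656, 43.9345817565918), (62.28433609008789, 34.999778747558594), 86.63026428222656) [[434.2652    13.874887]
 [469.20447   11.817629]
 [472.86548   73.99428 ]
 [437.9262    76.05154 ]]
```

View pics/crop1.png

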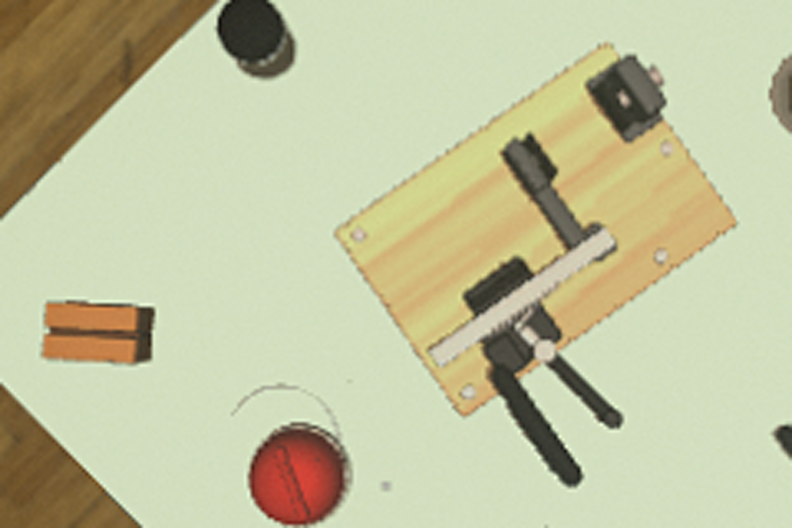

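```bash
python3 - <<'E'
from h import *
C=np.array([[607,43],[736,223],[463,415],[336,233]])/3.3+[130,160]
P=plane("top",C,.012);print(P*1000, [np.linalg.norm(P[i]-P[i-1]) for i in range(4)])
x=(P[0]+P[1]-P[2]-P[3]);y=P[0]+P[3]-P[1]-P[2];print("ctr",P.mean(0),"ang",np.degrees(np.arctan2(x[1],x[0])),np.degrees(np.arctan2(y[1],y[0]))-90)
B=plane("top",np.array([[47,303],[137,306],[137,362],[44,356]])/3.3+[130,160],.05);print(B*1000,B.mean(0))
s=bot.read_state();print(R.from_rotvec(s["tcp_rot"]).as_matrix().round(3))
c=bot.camera_info("wrist");T=np.eye(4);T[:3,:3]=R.from_rotvec(s["tcp_rot"]).as_matrix();T[:3,3]=s["tool_pos"];print((np.linalg.inv(T)@c["extrinsics"]).round(3),c["intrinsics"][0,0])
E
```

```text
[[ 639.90091618 -289.33463095   12.        ]
 [ 517.99289649 -372.30885866   12.        ]
 [ 395.34562713 -189.53329004   12.        ]
 [ 515.42188468 -107.693201     12.        ]] [np.float64(0.2202013586607702), np.float64(0.14746622572577317), np.float64(0.22011192872146734), np.float64(0.1453138252264672)]
ctr [ 0.51716533 -0.2397175   0.012     ] ang -55.857174334275236 -55.74141266393078
[[471.30448957  72.83005209  50.        ]
 [468.86982533  15.12457548  50.        ]
 [433.69360677  15.07644731  50.        ]
 [437.90468491  74.5622098   50.        ]] [0.45294315 0.04439832 0.05      ]
[[ 0.962  0.273 -0.   ]
 [ 0.273 -0.962  0.002]
 [ 0.    -0.002 -1.   ]]
[[-0.    -0.962 -0.274  0.069]
 [ 1.    -0.    -0.001 -0.   ]
 [ 0.001 -0.274  0.962 -0.143]
 [ 0.     0.     0.     1.   ]] 311.38166150491526
```
Clamp angle -55.8° : x axis = (0.561,-0.828), y axis=(0.828,0.561).

The rows are not in the units I measure in: shifts go in shares of 62.5 mm and turns go in units of 0.2 rad. I convert before sending: 0.0494 m is 0.7904, -0.0332 m is -0.5312.

```bash
python3 jog.py '[0.7904, -0.5312, 0, 0, 0.7904, -0.5312, 0, 0, 0.7904, -0.5312, 0, 0, 0.7904, -0.5312, 0, 0, 0.7904, -0.5312, 0, 0]' 1.0 40
python3 jog.py '[0.7904, -0.5312, 0, 0, 0.7904, -0.5312, 0, 0, 0.7904, -0.5312, 0, 0, 0.7904, -0.5312, 0, 0, 0, 0, 0, 0]'
python3 jog.py '[0, 0, 0, 0]'
python3 - <<'E'
from h import *
import pickle
s=bot.read_state();c=bot.camera_info("wrist");im=bot.read_camera("wrist")[:,:,::-1]
cv2.imwrite('pics/w1.png',im);pickle.dump(c,open('w1.pkl','wb'));print(s["tool_pos"],s["joint_vel"])
E
```

```text
time: 0.72
tool_pos: [0.3775, -0.4203, 0.2309]
tcp_rot: [-3.111, -0.433, 0.0]
wrist_force: [0.4, -0.2, 1.4]
width: 0.998
grip_force: 0.0
time: 1.35
tool_pos: [0.5324, -0.2369, 0.2307]
tcp_rot: [-3.109, -0.442, -0.0]
wrist_force: [-0.3, -1.8, 0.1]
width: 1.0
grip_force: 0.0
time: 1.48
tool_pos: [0.53, -0.2403, 0.2307]
tcp_rot: [-3.111, -0.435, 0.002]
wrist_force: [-0.7, 0.1, 0.2]
width: 1.0
grip_force: 0.0
[ 0.53003812 -0.24025049  0.2306901 ] [-0.03143966 -0.00669649  0.00539425  0.00011919  0.00085185  0.00052579]
```

View pics/w1.png

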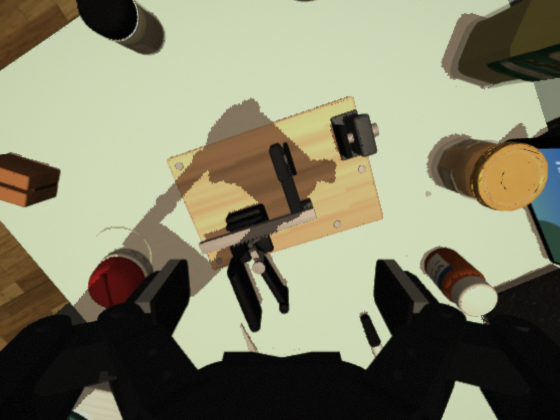

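```bash
python3 - <<'E'
from h import *
import pickle
c=pickle.load(open('w1.pkl','rb'));im=cv2.imread('pics/w1.png');h=cv2.cvtColor(im,cv2.COLOR_BGR2HSV)
m=cv2.inRange(h,(8,70,50),(28,255,255));r=np.zeros_like(m);r[85:290,155:395]=1;m=m*r
m=cv2.morphologyEx(m,cv2.MORPH_OPEN,np.ones((3,3)))
k=max(cv2.findContours(m,0,2)[0],key=cv2.contourArea)
hull=cv2.convexHull(k)[:,0]
P=plane("wrist",hull,.012,c);b=cv2.minAreaRect((P[:,:2]*1000).astype(np.float32));print(b,cv2.boxPoints(b))
C=np.array([[352,96],[382,216],[213,269],[168,158]])
P=plane("wrist",C,.012,c);print(P*1000);x=(P[0]+P[1]-P[2]-P[3]);print(P.mean(0),np.degrees(np.arctan2(x[1],x[0])),[np.linalg.norm(P[i]-P[i-1]) for i in range(4)])
cr=cv2.resize(im[85:235,220:400],None,fx=4.4,fy=4,interpolation=cv2.INTER_CUBIC);cr=cv2.convertScaleAbs(cr,alpha=1.8,beta=20)
cv2.imwrite('pics/crop2.png',cr)
E
```

```text
((518.6141967773438, -211.07037353515625), (179.19943237304688, 265.75482177734375), 34.11220932006836) [[ 369.91122  -151.30464 ]
 [ 518.9506   -371.33392 ]
 [ 667.31714  -270.83612 ]
 [ 518.2778    -50.806824]]
[[ 641.0107064  -288.02602251   12.        ]
 [ 521.35409939 -369.00696373   12.        ]
 [ 395.59423849 -186.88453567   12.        ]
 [ 519.26429075 -106.59251884   12.        ]]
[ 0.51930583 -0.23762751  0.012     ] -55.753246279257446 [np.float64(0.21849555139451068), np.float64(0.14448396604221153), np.float64(0.2213235672424843), np.float64(0.14744860051585162)]
```

View pics/crop2.png

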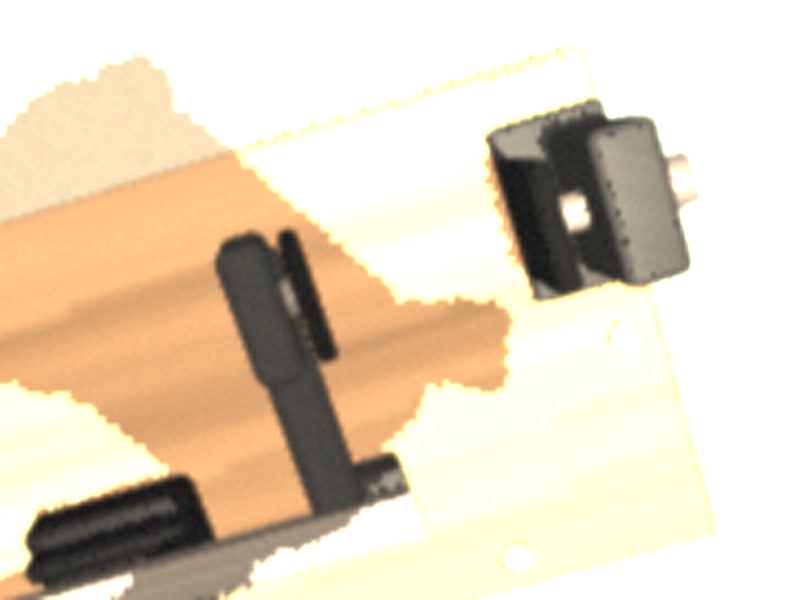

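```bash
python3 - <<'E'
from h import *
import pickle
c=pickle.load(open('w1.pkl','rb'))
a=np.radians(-55.8);Rz=np.array([[np.cos(a),-np.sin(a)],[np.sin(a),np.cos(a)]])
for o in([.5193,-.2376],[.5172,-.2397]):
  cl=lambda P:((P[:,:2]-o)@Rz*1000).round(1).tolist()
  f=lambda L,z:cl(plane("wrist",np.array(L)/[4.4,4]+[220,85],z,c))
  print("cam",cl(c["extrinsics"][None,:3,3]))
  for z in(.062,.018):print(z,"jaw",f([[295,232],[335,357]],z),"jawL",f([[278,234],[318,357]],z),"end",f([[488,140],[540,298]],z),f([[548,178],[580,295]],z))
E
```

```text
cam [[29.4, 73.0]]
0.062 jaw [[27.5, 50.4], [26.7, 18.1]] jawL [[23.8, 51.1], [23.0, 19.4]] end [[74.2, 57.8], [75.2, 17.7]] [[84.4, 45.1], [83.9, 15.6]]
0.018 jaw [[27.2, 47.2], [26.3, 10.4]] jawL [[23.0, 48.0], [22.1, 11.8]] end [[80.6, 55.6], [81.6, 9.9]] [[92.1, 41.1], [91.6, 7.5]]
cam [[28.9, 75.9]]
0.062 jaw [[27.0, 53.3], [26.1, 21.0]] jawL [[23.2, 54.0], [22.4, 22.3]] end [[73.7, 60.7], [74.6, 20.6]] [[83.8, 48.0], [83.4, 18.5]]
0.018 jaw [[26.7, 50.1], [25.7, 13.3]] jawL [[22.4, 51.0], [21.5, 14.7]] end [[80.0, 58.5], [81.1, 12.8]] [[91.6, 44.1], [91.1, 10.4]]
```

```bash
python3 - <<'E'
from h import *
import pickle
c=pickle.load(open('w1.pkl','rb'))
a=np.radians(-55.8);Rz=np.array([[np.cos(a),-np.sin(a)],[np.sin(a),np.cos(a)]])
o=np.array([.5172,-.2397])
def W(p):return np.r_[o+Rz@(np.array(p[:2])/1000),p[2]/1000]
# expected pixel positions in both views
im=cv2.imread('pics/top0.png')[160:250,250:370]
A=cv2.resize(im,None,fx=6.6,fy=6.6,interpolation=cv2.INTER_CUBIC)
pts=[(80,24,62),(80,56,62),(80,24,18),(80,56,18),(27,24,62),(27,56,62),(27,24,18),(27,56,18)]
for i,p in enumerate(pts):
    q=(proj("top",W(p))[0]-[250,160]+.5)*6.6-.5;cv2.circle(A,tuple(q.astype(int)),4,(0,0,255) if p[2]==62 else (255,0,0),1)
im=cv2.imread('pics/w1.png')
o=np.array([.5193,-.2376])
B=cv2.convertScaleAbs(cv2.resize(im[85:235,220:400],None,fx=4.4,fy=4.4,interpolation=cv2.INTER_CUBIC),alpha=1.5)
for i,p in enumerate(pts):
    q=(proj("wrist",W(p),c)[0]-[220,85]+.5)*4.4-.5;cv2.circle(B,tuple(q.astype(int)),4,(0,0,255) if p[2]==62 else (255,0,0),1)
h=400;A=cv2.resize(A,(400,300));cv2.imwrite('pics/cmp.png',np.hstack([A,cv2.resize(B,(400,300))]))
E
```

```text
(no output)
```

View pics/cmp.png

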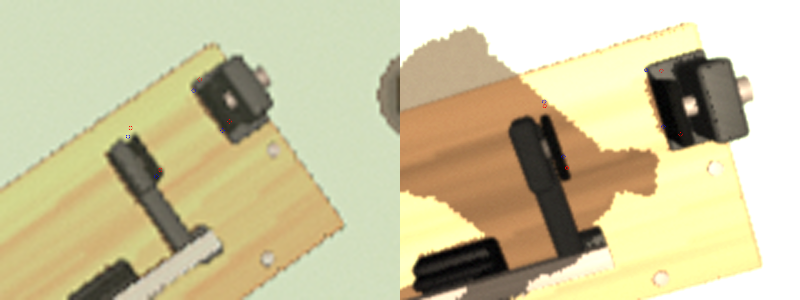

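Scaled: -0.0589 m is -0.9424, 0.0008 m is 0.0128.

```bash
python3 jog.py '[0.0128, -0.9424, 0, 0, 0.0128, -0.9424, 0, 0, 0.0128, -0.9424, 0, 0, 0.0128, -0.9424, 0, 0, 0.0128, -0.9424, 0, 0]'
python3 jog.py '[0, 0, 0.64, 0.84, 0, 0, 0.64, 0.84, 0, 0, 0, 0, 0, 0, 0, 0]'
python3 - <<'E'
from h import *
s=bot.read_state();c=bot.camera_info("wrist");im=bot.read_camera("wrist")[:,:,::-1]
cv2.imwrite('pics/w2.png',im);print(s["tool_pos"],np.abs(s["joint_vel"]).max(),R.from_rotvec(s["tcp_rot"]).as_matrix().round(3))
h=cv2.cvtColor(im,cv2.COLOR_BGR2HSV);m=cv2.inRange(h,(3,110,90),(16,255,255))
for k in sorted(cv2.findContours(m,0,2)[0],key=cv2.contourArea)[-2:]:
    print(cv2.contourArea(k),cv2.minAreaRect(k));P=plane("wrist",k[:,0],.05,c);b=cv2.minAreaRect((P[:,:2]*1000).astype(np.float32));print(b,cv2.boxPoints(b))
E
```

```text
time: 2.15
tool_pos: [0.453, 0.0439, 0.2314]
tcp_rot: [3.112, 0.428, 0.001]
wrist_force: [1.0, -0.1, -0.8]
width: 1.003
grip_force: 0.0
time: 2.65
tool_pos: [0.4546, 0.043, 0.1525]
tcp_rot: [3.14, -0.092, 0.002]
wrist_force: [-0.2, 0.2, -0.2]
width: 1.003
grip_force: 0.0
[0.4546158  0.04299418 0.15251933] 0.029128152639706258 [[ 0.998 -0.058  0.001]
 [-0.058 -0.998 -0.   ]
 [ 0.001 -0.    -1.   ]]
2673.5 ((143.4337158203125, 143.60304260253906), (32.90983581542969, 243.11404418945312), 45.74406433105469)
((507.23516845703125, 152.48333740234375), (23.805744171142578, 197.0637664794922), 36.768516540527344) [[438.7207  224.28847]
 [556.6798   66.42849]
 [575.74963  80.67821]
 [457.79053 238.53818]]
3718.5 ((45.60408020019531, 126.96468353271484), (61.641754150390625, 168.21920776367188), 37.5685920715332)
((525.8580932617188, 220.38031005859375), (41.41667175292969, 139.60476684570312), 40.899200439453125) [[464.50372 259.58295]
 [555.90717 154.06091]
 [587.21246 181.17767]
 [495.80902 286.6997 ]]
```

View pics/w2.png

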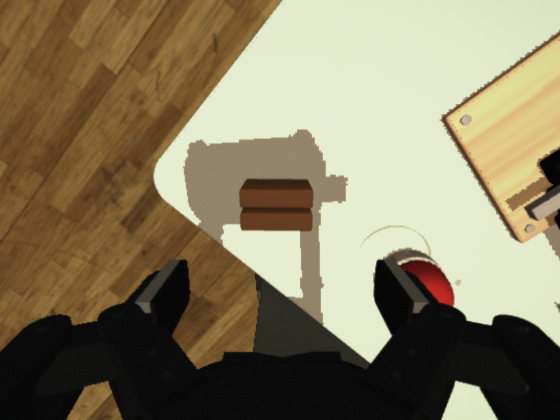

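```bash
python3 - <<'E'
from h import *
P=plane("wrist",[[240,191],[313,191],[311.5,231],[241,231],[276.5,211],[430,283]],.05);print(P.round(4))
s=bot.read_state();Rt=R.from_rotvec(s["tcp_rot"]).as_matrix();d=np.r_[P[:4].mean(0)[:2],.015]-s["tool_pos"];print(Rt.T@d)
E
```

```text
[[ 0.471   0.0761  0.05  ]
 [ 0.4675  0.0172  0.05  ]
 [ 0.4333  0.0195  0.05  ]
 [ 0.4367  0.0785  0.05  ]
 [ 0.4524  0.0477  0.05  ]
 [ 0.3788 -0.0828  0.05  ]]
[-0.00384075 -0.00442244  0.13817566]
```

Scaled: -0.003 m is -0.048, -0.002 m is -0.032.

```bash
python3 jog.py '[-0.032, -0.048, 0.8, 0, 0, 0, 0.8, 0, 0, 0, 0.592, 0, 0, 0, 0, 0, 0, 0, 0, 0]' 1.0
python3 jog.py '[0, 0, 0, 0, 0, 0, 0, 0, 0, 0, 0, 0, 0, 0, 0, 0, 0, 0, 0, 0]' 0.3 40
```

```text
time: 3.32
tool_pos: [0.4544, 0.047, 0.0165]
tcp_rot: [-3.14, 0.093, -0.006]
wrist_force: [-0.0, -0.1, -0.4]
width: 1.003
grip_force: 0.0
time: 3.95
tool_pos: [0.4543, 0.0472, 0.0166]
tcp_rot: [-3.14, 0.093, -0.007]
wrist_force: [-0.1, -0.9, 6.5]
width: 0.693
grip_force: 44.4
```

Scaled: 0.0501 m is 0.8016, 0.0233 m is 0.3728.

```bash
python3 jog.py '[0, 0, -0.32, 0, 0, 0, -0.8, 0, 0, 0, -0.8, 0, 0.3728, 0.8016, 0, 0, 0.3728, 0.8016, 0, 0]'
python3 jog.py '[0.3728, 0.8016, 0, 0, 0.3728, 0.8016, 0, 0, 0.3728, 0.8016, 0, 0, 0.3728, 0.8016, 0, 0]'
python3 jog.py '[0, 0, 0, 0.915, 0, 0, 0, 0.915, 0, 0, 0, 0.915, 0, 0, 0, 0.915, 0, 0, 0, 0.92]'
python3 jog.py '[0, 0, 0, 0, 0, 0, 0, 0]'
python3 - <<'E'
from h import *
import pickle
s=bot.read_state();c=bot.camera_info("wrist");im=bot.read_camera("wrist")[:,:,::-1]
cv2.imwrite('pics/w3.png',cv2.convertScaleAbs(im,alpha=1.5));pickle.dump(c,open('w3.pkl','wb'));M=R.from_rotvec(s["tcp_rot"]).as_matrix();print(s["tool_pos"],M.round(3),np.degrees(np.arctan2(M[1,0],M[0,0])))
E
```

```text
time: 4.58
tool_pos: [0.4942, -0.0564, 0.1368]
tcp_rot: [3.14, -0.089, 0.007]
wrist_force: [-0.0, 1.0, -2.3]
width: 0.698
grip_force: 44.2
time: 5.08
tool_pos: [0.5743, -0.2629, 0.135]
tcp_rot: [3.14, -0.093, 0.001]
wrist_force: [-0.2, 1.1, -1.0]
width: 0.698
grip_force: 44.2
time: 5.7
tool_pos: [0.5738, -0.2612, 0.1349]
tcp_rot: [-2.771, 1.48, -0.001]
wrist_force: [-0.2, -0.4, -1.9]
width: 0.693
grip_force: 44.4
time: 5.95
tool_pos: [0.5738, -0.2612, 0.1346]
tcp_rot: [2.778, -1.468, 0.001]
wrist_force: [-0.3, 0.2, -2.2]
width: 0.695
grip_force: 44.4
[ 0.57379871 -0.26122678  0.13463434] [[ 0.564 -0.826  0.   ]
 [-0.826 -0.564 -0.   ]
 [ 0.    -0.    -1.   ]] -55.69890895856889
```

View pics/w3.png

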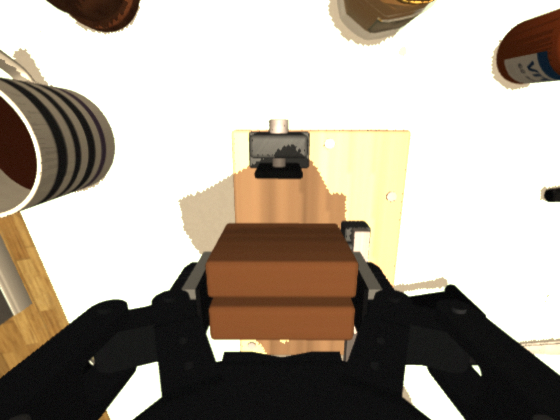

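```bash
python3 - <<'E'
from h import *
import pickle
c=pickle.load(open('w3.pkl','rb'));s=bot.read_state()
M=R.from_rotvec(s["tcp_rot"]).as_matrix()
f=lambda L,z:((plane("wrist",L,z,c)-s["tool_pos"])@M*1000).round(1).tolist()
print("pad",f([[256,177],[302,177],[256,170],[302,170]],.062),"\nboard",f([[234,131],[409,131],[236,180]],.012))
print("blk",f([[211,290],[357,290],[211,336],[355,336],[213,256],[352,256]],.135-.0153+.05))
E
```

```text
pad [[30.4, -17.2, 72.6], [30.4, 15.0, 72.6], [35.3, -17.1, 72.6], [35.4, 14.9, 72.6]] 
board [[60.0, -38.7, 122.6], [59.9, 106.0, 122.6], [18.9, -38.7, 122.6]]
blk [[5.1, -26.8, -35.1], [5.2, 30.1, -35.1], [-15.9, -28.0, -35.1], [-15.8, 30.6, -35.1], [19.5, -25.2, -35.1], [19.5, 27.2, -35.1]]
```

```bash
python3 jog.py '[0.032, -0.032, 0, 0, 0, 0, 0.64, 0, 0, 0, 0.64, 0, 0, 0, 0.32, 0, 0, 0, 0.08, 0]'
python3 jog.py '[0, 0, 0, 0, 0, 0, 0.016, 0, 0, 0, 0, 0]'
python3 jog.py '[0, 0, 0, 0]'
```

```text
time: 6.62
tool_pos: [0.5759, -0.2614, 0.0287]
tcp_rot: [2.776, -1.471, -0.004]
wrist_force: [-7.7, 2.6, 13.4]
width: 0.698
grip_force: 46.2
time: 7.0
tool_pos: [0.5773, -0.2621, 0.0293]
tcp_rot: [-2.775, 1.472, -0.003]
wrist_force: [0.6, -0.3, -1.9]
width: 0.693
grip_force: 44.5
time: 7.12
tool_pos: [0.5769, -0.2619, 0.0288]
tcp_rot: [-2.775, 1.472, -0.001]
wrist_force: [0.0, 0.2, -1.6]
width: 0.698
grip_force: 44.5
```

Scaled: 0.001 m is 0.016.

```bash
python3 jog.py '[0, 0, 0.016, 0, 0, 0, 0, 0]'
python3 jog.py '[0, 0, 0, 0, 0, 0, 0, 0, 0, 0, 0, 0]' 0.88
python3 jog.py '[0, 0, -0.48, 0, 0, 0, -0.96, 0, 0, 0, -0.96, 0, 0, 0, 0, 0, 0, 0, 0, 0]'
python3 - <<'E'
from h import *
import pickle
s=bot.read_state();c=bot.camera_info("wrist");im=bot.read_camera("wrist")[:,:,::-1]
cv2.imwrite('pics/w4.png',cv2.convertScaleAbs(im,alpha=1.5));pickle.dump((s,c),open('w4.pkl','wb'));print(s["tool_pos"],s["tcp_rot"])
E
```

```text
time: 7.38
tool_pos: [0.5769, -0.2619, 0.0287]
tcp_rot: [-2.775, 1.472, -0.001]
wrist_force: [-2.4, 1.3, 5.1]
width: 0.695
grip_force: 45.4
time: 7.75
tool_pos: [0.5766, -0.2618, 0.0272]
tcp_rot: [-2.775, 1.472, 0.0]
wrist_force: [-1.0, 0.1, -0.6]
width: 0.88
grip_force: 0.0
time: 8.38
tool_pos: [0.5764, -0.2617, 0.1773]
tcp_rot: [2.775, -1.472, 0.0]
wrist_force: [0.7, 0.2, -0.8]
width: 0.879
grip_force: 0.0
[ 0.57643954 -0.26171668  0.17725782] [ 2.77545271e+00 -1.47188880e+00  3.56061591e-04]
```

View pics/w4.png

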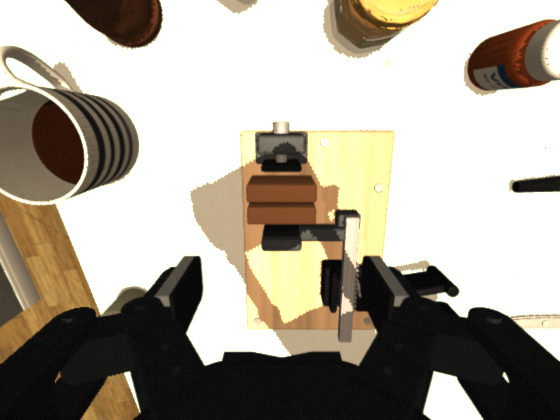

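```bash
python3 - <<'E'
from h import *
import pickle
s,c=pickle.load(open('w4.pkl','rb'))
M=R.from_rotvec(s["tcp_rot"]).as_matrix()
f=lambda L,z:((plane("wrist",L,z,c)-s["tool_pos"])@M*1000)[:,:2].round(1).tolist()
print("board",f([[242,131],[391.5,131],[248.5,329],[386,329]],.012),"\npad",f([[262,170],[301,170]],.062),"\nblk",f([[248,189],[316,189],[248,223],[315,223]],.062),"jaw",f([[263,226],[300,226]],.062),"post",f([[453,291]],.060))
im=cv2.imread('pics/w4.png');cv2.imwrite('pics/crop4.png',cv2.resize(im[150:340,240:480],None,fx=3.1,fy=3.1,interpolation=cv2.INTER_CUBIC))
E
```

```text
board [[58.6, -37.3], [58.5, 106.2], [-163.5, -37.5], [-163.3, 121.2]] 
pad [[28.8, -15.6], [28.8, 16.9]] 
blk [[12.6, -27.7], [12.6, 29.9], [-17.8, -28.6], [-17.8, 29.9]] jaw [[-20.5, -15.6], [-20.5, 16.9]] post [[-85.5, 161.2]]
```

View pics/crop4.png

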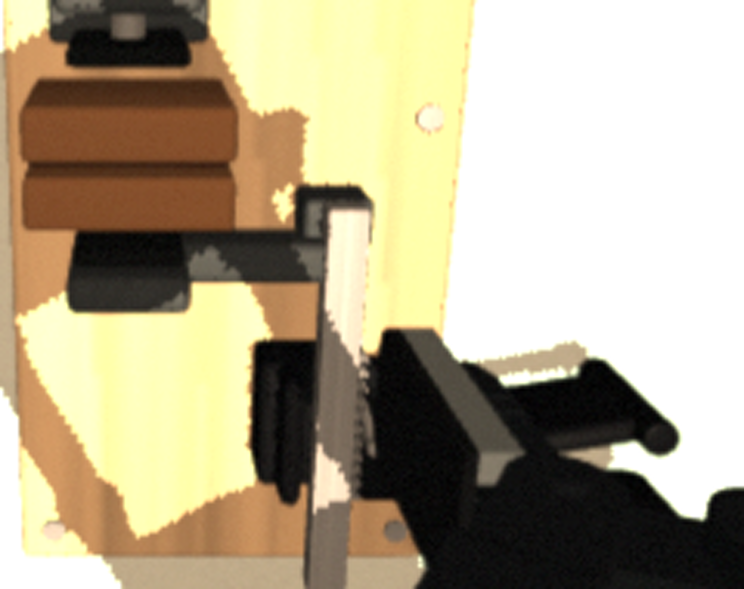

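The rows are not in the units I measure in: shifts go in shares of 62.5 mm and turns go in units of 0.2 rad. I convert before sending: 0.0401 m is 0.6416, -0.0288 m is -0.4608, -0.1745 rad is -0.8725.

```bash
python3 jog.py '[-0.4608, 0.6416, 0, 0, -0.4608, 0.6416, 0, 0, -0.4608, 0.6416, 0, 0, -0.4608, 0.6416, 0, 0, 0, 0, 0, -0.8725]' 1.0 30
python3 jog.py '[0, 0, 0, -0.8725, 0, 0, 0, -0.8725, 0, 0, 0, -0.8725, 0, 0, 0, -0.8725, 0, 0, 0, -0.8725]'
python3 jog.py '[0, 0, 0, -0.8725, 0, 0, 0, -0.8725, 0, 0, 0, -0.8725, 0, 0, 0, 0, 0, 0, 0, 0]'
python3 - <<'E'
from h import *
import pickle
s0,_=pickle.load(open('w4.pkl','rb'));M0=R.from_rotvec(s0["tcp_rot"]).as_matrix()
s=bot.read_state();c=bot.camera_info("wrist");im=bot.read_camera("wrist")[:,:,::-1]
cv2.imwrite('pics/w5.png',cv2.convertScaleAbs(im,alpha=1.5));pickle.dump((s,c),open('w5.pkl','wb'))
M=R.from_rotvec(s["tcp_rot"]).as_matrix();print(s["tool_pos"],M.round(3))
for r in(-86.3,-117.3):print(M.T@(s0["tool_pos"]+M0@np.array([r,160.5,0])/1000-s["tool_pos"]))
E
```

```text
time: 9.05
tool_pos: [0.3743, -0.2545, 0.1739]
tcp_rot: [-2.893, 1.221, 0.011]
wrist_force: [-0.1, -0.5, 0.4]
width: 1.002
grip_force: 0.0
time: 9.68
tool_pos: [0.3777, -0.2553, 0.1746]
tcp_rot: [-3.136, -0.122, 0.006]
wrist_force: [0.6, -0.1, 1.1]
width: 1.001
grip_force: 0.0
time: 10.3
tool_pos: [0.3784, -0.2558, 0.1759]
tcp_rot: [-3.003, -0.916, 0.002]
wrist_force: [0.3, 0.0, 0.5]
width: 1.004
grip_force: 0.0
[ 0.37844065 -0.25584113  0.1759489 ] [[ 0.83   0.558 -0.002]
 [ 0.558 -0.83   0.002]
 [-0.001 -0.002 -1.   ]]
[ 0.00020541  0.02963435 -0.00134766]
[ 0.00010737 -0.00136538 -0.00126526]
```

View pics/w5.png

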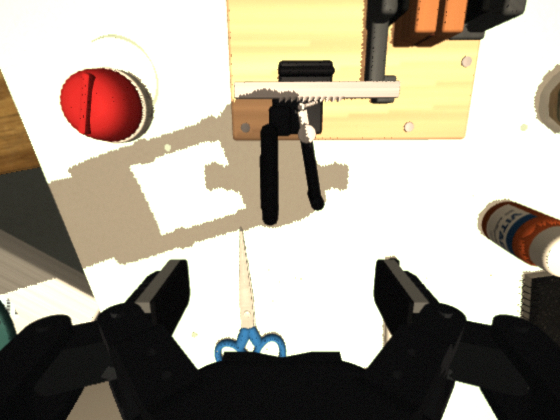

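I've now viewed 11 pictures, one over the limit of 10, so I won't view any more and will work from numbers. This last one shows the post top at (318,203), and the grip's lower end at (271,220) with its left edge near column 263.

```bash
python3 - <<'E'
from h import *
import pickle
s,c=pickle.load(open('w5.pkl','rb'));M=R.from_rotvec(s["tcp_rot"]).as_matrix()
im=cv2.imread('pics/w5.png');g=im.max(2)<60
for r in(180,190,195,200,203,206,209,215,220,224):print(r,[int(x) for x in np.flatnonzero(np.diff(g[r,240:340].astype(int)))+241])
f=lambda L,z:((plane("wrist",L,z,c)-s["tool_pos"])@M*1000)[:,:2].round(1).tolist()
print(f([[318,203],[262,205],[271,223]],.06))
E
```

```text
180 [261, 278, 307, 318]
190 [261, 278, 308, 320]
195 [261, 278, 308, 321]
200 [261, 278, 310, 323]
203 [261, 278, 311, 324]
206 [261, 278, 312, 323]
209 [262, 278, 316, 319]
215 [263, 278]
220 [264, 277]
224 [267, 273]
[[0.4, 30.6], [-1.4, -17.6], [-17.7, -10.0]]
```

```bash
python3 jog.py '[0, 0.016, 0.8, 0, 0, 0, 0.8, 0, 0, 0, 0.48, 0, 0, 0, 0.384, 0, 0, 0, 0, 0]'
python3 jog.py '[0, -0.032, 0, 0, 0, 0, 0, 0]'
python3 jog.py '[0, 0, 0, 0, 0, 0, 0, 0, 0, 0, 0, 0, 0, 0, 0, 0]' 0.7 30
```

```text
time: 10.98
tool_pos: [0.3778, -0.2558, 0.0212]
tcp_rot: [-3.0, -0.918, 0.005]
wrist_force: [0.1, -0.3, -0.8]
width: 1.001
grip_force: 0.0
time: 11.22
tool_pos: [0.3795, -0.2562, 0.0246]
tcp_rot: [3.002, 0.92, 0.002]
wrist_force: [0.0, -0.6, -0.2]
width: 0.999
grip_force: 0.0
time: 11.72
tool_pos: [0.3795, -0.2563, 0.0239]
tcp_rot: [3.002, 0.921, 0.002]
wrist_force: [1.4, -1.9, 2.6]
width: 0.701
grip_force: 1.6
```

```bash
python3 jog.py '[0, 0, 0, 0, 0, 0, 0, 0, 0, 0, 0, 0]' 0.55
python3 jog.py '[0, 0, 0, 0, 0, 0, 0, 0, 0, 0, 0, 0]' 0.45
python3 jog.py '[0, 0, 0, 0, 0, 0, 0, 0, 0, 0, 0, 0]' 0.4
```

```text
time: 12.1
tool_pos: [0.3808, -0.2582, 0.0246]
tcp_rot: [2.997, 0.92, 0.004]
wrist_force: [3.1, -8.2, 2.9]
width: 0.549
grip_force: 4.4
time: 12.48
tool_pos: [0.3799, -0.257, 0.0252]
tcp_rot: [3.001, 0.921, 0.002]
wrist_force: [-1.1, -2.9, 13.2]
width: 0.453
grip_force: 11.9
time: 12.85
tool_pos: [0.3787, -0.2552, 0.0254]
tcp_rot: [-3.002, -0.92, 0.0]
wrist_force: [-4.8, 3.9, 22.9]
width: 0.404
grip_force: 19.7
```

Scaled: -0.002 m is -0.032, -0.001 m is -0.016.

```bash
python3 jog.py '[0, -0.016, -0.032, 0, 0, 0, 0, 0, 0, 0, 0, 0, 0, 0, 0, 0, 0, 0, 0, 0]' 1.0
cat > t.py <<'E'
from h import *
import sys
im=bot.read_camera("top")[:,:,::-1];cv2.imwrite(f'pics/t{sys.argv[1]}.png',im)
a=np.radians(-55.8);Rz=np.array([[np.cos(a),-np.sin(a)],[np.sin(a),np.cos(a)]]);o=np.array([.5172,-.2397])
h=cv2.cvtColor(im,cv2.COLOR_BGR2HSV)
m=cv2.inRange(h,(3,130,50),(13,255,255))
m[:190]=0;m[245:]=0;m[:,:285]=0;m[:,345:]=0
k=max(cv2.findContours(m,0,2)[0],key=cv2.contourArea);print("blk area",cv2.contourArea(k))
c=((plane("top",k[:,0],.062)[:,:2]-o)@Rz*1000);print("blk x",c[:,0].min().round(1),c[:,0].max().round(1),"y",c[:,1].min().round(1),c[:,1].max().round(1))
# gray profiles along clamp x at pad height, y=36
xs=np.arange(0,95,3.);P=np.array([np.r_[o+Rz@np.array([x,y])/1000,.062] for y in(32,36,40) for x in xs])
q=proj("top",P).astype(np.float32);v=cv2.remap(im,q[:,:1],q[:,1:],1).reshape(3,-1,3).mean(0)
print([(int(x),*map(int,b)) for x,b in zip(xs,v)])
E
python3 t.py 1
```

```text
time: 13.48
tool_pos: [0.3774, -0.2542, 0.0248]
tcp_rot: [-3.002, -0.921, 0.001]
wrist_force: [-0.7, 0.8, -0.2]
width: 1.003
grip_force: 0.0
blk area 4.0
blk x 33.7 42.9 y 50.7 58.4
[(0, 137, 206, 222), (3, 138, 208, 224), (6, 87, 129, 153), (9, 49, 62, 65), (12, 73, 85, 87), (15, 96, 109, 113), (18, 96, 109, 112), (21, 82, 94, 97), (24, 68, 79, 82), (27, 47, 60, 60), (30, 46, 60, 64), (33, 53, 83, 114), (36, 78, 138, 211), (39, 79, 142, 216), (42, 79, 140, 215), (45, 79, 142, 216), (48, 72, 125, 189), (51, 51, 71, 94), (54, 64, 109, 160), (57, 79, 142, 216), (60, 79, 141, 215), (63, 78, 140, 215), (66, 79, 140, 215), (69, 102, 162, 197), (72, 87, 127, 152), (75, 46, 60, 63), (78, 43, 54, 54), (81, 48, 60, 60), (84, 55, 68, 70), (87, 120, 138, 150), (90, 109, 126, 137), (93, 52, 63, 63)]
```

```bash
python3 jog.py '[0, 0, 0, 0, 0, 0, 0, 0, 0, 0, 0, 0, 0, 0, 0, 0, 0, 0, 0, 0]' 0.55 25
python3 jog.py '[0, 0, 0, 0, 0, 0, 0, 0]' 0.5
python3 jog.py '[0, 0, 0, 0, 0, 0, 0, 0]' 0.47
python3 jog.py '[0, 0, 0, 0, 0, 0, 0, 0]' 0.45
```

```text
time: 14.15
tool_pos: [0.3825, -0.2603, 0.0288]
tcp_rot: [2.991, 0.919, 0.009]
wrist_force: [1.2, -11.6, 5.6]
width: 0.551
grip_force: 8.6
time: 14.4
tool_pos: [0.3814, -0.2586, 0.029]
tcp_rot: [2.995, 0.92, 0.006]
wrist_force: [-1.7, -5.6, 14.9]
width: 0.506
grip_force: 12.3
time: 14.65
tool_pos: [0.3806, -0.2576, 0.029]
tcp_rot: [2.998, 0.92, 0.004]
wrist_force: [-3.2, -1.7, 19.2]
width: 0.477
grip_force: 14.5
time: 14.9
tool_pos: [0.3802, -0.2569, 0.0291]
tcp_rot: [2.999, 0.921, 0.003]
wrist_force: [-6.0, 0.6, 23.4]
width: 0.451
grip_force: 16.3
```

```bash
python3 t.py 2
```

```text
blk area 5.0
blk x 56.8 67.3 y 17.9 49.1
[(0, 137, 206, 222), (3, 136, 206, 222), (6, 137, 206, 223), (9, 86, 126, 150), (12, 50, 64, 68), (15, 72, 85, 86), (18, 98, 111, 114), (21, 96, 109, 112), (24, 83, 95, 98), (27, 62, 76, 78), (30, 46, 58, 59), (33, 50, 69, 84), (36, 76, 134, 203), (39, 80, 142, 218), (42, 79, 141, 215), (45, 79, 141, 215), (48, 75, 132, 199), (51, 53, 79, 108), (54, 57, 92, 130), (57, 80, 141, 215), (60, 81, 143, 217), (63, 78, 141, 215), (66, 78, 139, 213), (69, 96, 157, 200), (72, 85, 123, 149), (75, 46, 60, 64), (78, 44, 55, 54), (81, 49, 60, 59), (84, 56, 69, 69), (87, 120, 137, 150), (90, 109, 125, 137), (93, 52, 63, 63)]
```

```bash
python3 jog.py '[0, 0, 0, 0, 0, 0, 0, 0]' 0.425
python3 jog.py '[0, 0, 0, 0, 0, 0, 0, 0]' 0.405
python3 jog.py '[0, 0, 0, 0]'; python3 t.py 3
```

```text
time: 15.2
tool_pos: [0.3796, -0.256, 0.029]
tcp_rot: [3.001, 0.921, 0.002]
wrist_force: [-6.9, 3.0, 26.5]
width: 0.432
grip_force: 18.6
time: 15.45
tool_pos: [0.3793, -0.2555, 0.0291]
tcp_rot: [3.003, 0.921, 0.001]
wrist_force: [-8.2, 6.3, 28.9]
width: 0.414
grip_force: 21.7
time: 15.58
tool_pos: [0.3793, -0.2555, 0.0291]
tcp_rot: [3.003, 0.921, 0.001]
wrist_force: [-8.3, 5.8, 29.8]
width: 0.417
grip_force: 21.7
blk area 2.5
blk x 35.2 43.4 y 24.4 34.6
[(0, 137, 206, 222), (3, 137, 206, 222), (6, 138, 207, 223), (9, 104, 154, 179), (12, 53, 72, 83), (15, 58, 70, 71), (18, 94, 107, 110), (21, 99, 111, 115), (24, 91, 103, 107), (27, 72, 85, 90), (30, 49, 61, 63), (33, 48, 60, 63), (36, 69, 120, 179), (39, 79, 143, 218), (42, 79, 140, 215), (45, 77, 140, 214), (48, 78, 140, 213), (51, 63, 100, 144), (54, 50, 73, 98), (57, 75, 131, 198), (60, 79, 143, 217), (63, 79, 140, 215), (66, 78, 139, 214), (69, 81, 139, 204), (72, 80, 116, 147), (75, 46, 60, 64), (78, 43, 55, 54), (81, 48, 60, 60), (84, 56, 68, 69), (87, 120, 137, 150), (90, 109, 125, 136), (93, 51, 63, 63)]
```

Scaled: -0.003 m is -0.048, -0.002 m is -0.032.

```bash
python3 jog.py '[0, -0.032, -0.048, 0, 0, 0, 0, 0]' 0.40
python3 jog.py '[0, 0, 0, 0]'
python3 jog.py '[0, 0, 0, 0, 0, 0, 0, 0, 0, 0, 0, 0, 0, 0, 0, 0, 0, 0, 0, 0]' 1.0
python3 jog.py '[0, 0, 0, 0]'; python3 t.py 4
```

```text
time: 15.88
tool_pos: [0.379, -0.255, 0.0297]
tcp_rot: [2.999, 0.92, 0.005]
wrist_force: [3.2, -5.2, 2.7]
width: 0.4
grip_force: 15.3
time: 16.0
tool_pos: [0.379, -0.255, 0.0297]
tcp_rot: [2.999, 0.92, 0.005]
wrist_force: [2.4, -4.4, 1.9]
width: 0.406
grip_force: 15.5
time: 16.62
tool_pos: [0.3764, -0.2526, 0.028]
tcp_rot: [-3.002, -0.921, 0.001]
wrist_force: [-0.6, -0.5, 0.1]
width: 0.996
grip_force: 0.0
time: 16.75
tool_pos: [0.3767, -0.2529, 0.0282]
tcp_rot: [-3.003, -0.921, 0.0]
wrist_force: [0.5, 0.7, -0.3]
width: 1.001
grip_force: 0.0
blk area 3.0
blk x 60.0 68.0 y 16.2 24.3
[(0, 137, 205, 221), (3, 136, 205, 221), (6, 138, 208, 224), (9, 118, 178, 199), (12, 59, 81, 96), (15, 54, 65, 66), (18, 85, 97, 100), (21, 100, 112, 116), (24, 90, 103, 106), (27, 79, 92, 96), (30, 50, 62, 65), (33, 47, 59, 57), (36, 64, 106, 153), (39, 78, 141, 216), (42, 79, 140, 215), (45, 78, 140, 214), (48, 79, 143, 216), (51, 65, 107, 156), (54, 47, 66, 84), (57, 72, 126, 188), (60, 80, 142, 217), (63, 80, 141, 215), (66, 79, 140, 214), (69, 78, 140, 209), (72, 74, 111, 144), (75, 46, 61, 65), (78, 44, 55, 54), (81, 48, 60, 61), (84, 56, 68, 70), (87, 120, 137, 150), (90, 110, 126, 137), (93, 51, 62, 62)]
```

```bash
cat > u.py <<'E'
from h import *
import sys
a=np.radians(-55.8);Rz=np.array([[np.cos(a),-np.sin(a)],[np.sin(a),np.cos(a)]]);o=np.array([.5172,-.2397])
xs=np.arange(-5,95,.25);ys=np.arange(28,46,2)
P=np.array([np.r_[o+Rz@np.array([x,y])/1000,.062] for y in ys for x in xs]);q=proj("top",P).astype(np.float32)
def ana(n):
    v=cv2.remap(cv2.imread(n),q[:,:1],q[:,1:],1)[:,0,2].reshape(len(ys),-1).astype(float).mean(0)
    i=np.flatnonzero(v<140)[0];r=["back %.1f"%xs[i]]
    j=np.flatnonzero((v>140)&(xs>25))[0];r.append("blkrear %.1f"%xs[j])
    w=np.where((xs>44)&(xs<62),np.clip(200-v,0,None),0);r.append("slot %.1f"%((w*xs).sum()/w.sum()))
    k=np.flatnonzero((v<140)&(xs>62))[0];r.append("end %.1f"%xs[k]);return r
for n in sys.argv[1:]:print(n,ana(n))
E
python3 u.py pics/top0.png pics/t1.png pics/t2.png pics/t3.png pics/t4.png
```

```text
pics/top0.png ['back 3.8', 'blkrear 27.8', 'slot nan', 'end 72.2']
pics/t1.png ['back 6.5', 'blkrear 33.8', 'slot 51.6', 'end 72.5']
pics/t2.png ['back 9.5', 'blkrear 34.2', 'slot 52.0', 'end 72.5']
pics/t3.png ['back 10.5', 'blkrear 35.2', 'slot 53.1', 'end 72.2']
pics/t4.png ['back 11.0', 'blkrear 35.8', 'slot 53.5', 'end 72.2']u.py:10: RuntimeWarning: invalid value encountered in scalar divide
  w=np.where((xs>44)&(xs<62),np.clip(200-v,0,None),0);r.append("slot %.1f"%((w*xs).sum()/w.sum()))
```

```bash
python3 jog.py '[0, 0, 0.064, 0, 0, 0, 0, 0, 0, 0, 0, 0, 0, 0, 0, 0, 0, 0, -0.032, 0]' 0.5 25
python3 jog.py '[0, 0, -0.016, 0, 0, 0, 0, 0]' 0.45
python3 jog.py '[0, 0, -0.016, 0, 0, 0, 0, 0]' 0.42
python3 jog.py '[0, 0, -0.016, 0, 0, 0, 0, 0]' 0.40
python3 jog.py '[0, 0, 0, 0]'; python3 t.py 5 >/dev/null; python3 u.py pics/t5.png
```

```text
time: 17.42
tool_pos: [0.3815, -0.2582, 0.029]
tcp_rot: [2.992, 0.919, 0.009]
wrist_force: [7.6, -13.5, -7.8]
width: 0.502
grip_force: 7.2
time: 17.68
tool_pos: [0.3801, -0.2567, 0.0293]
tcp_rot: [2.995, 0.919, 0.006]
wrist_force: [2.6, -8.4, 1.7]
width: 0.455
grip_force: 9.9
time: 17.92
tool_pos: [0.3795, -0.2557, 0.0296]
tcp_rot: [2.997, 0.92, 0.005]
wrist_force: [2.9, -5.8, 0.9]
width: 0.424
grip_force: 11.7
time: 18.18
tool_pos: [0.379, -0.255, 0.0299]
tcp_rot: [2.999, 0.92, 0.005]
wrist_force: [4.5, -6.6, -2.8]
width: 0.405
grip_force: 13.8
time: 18.3
tool_pos: [0.379, -0.2551, 0.0299]
tcp_rot: [2.999, 0.92, 0.005]
wrist_force: [5.1, -5.7, -3.3]
width: 0.403
grip_force: 13.8
pics/t5.png ['back 16.0', 'blkrear 41.2', 'slot 58.5', 'end 76.0']
```

Scaled: 0.004 m is 0.064.

```bash
python3 jog.py '[0, 0, 0.064, 0, 0, 0, 0, 0, 0, 0, 0, 0, 0, 0, 0, 0, 0, 0, 0, 0]' 1.0
python3 jog.py '[0, 0, 0, 0]'; python3 t.py 6 >/dev/null; python3 u.py pics/t6.png
python3 jog.py '[0, 0, 0, 0, 0, 0, 0, 0, 0, 0, 0, 0, 0, 0, -0.032, 0, 0, 0, 0, 0]' 0.52 28
python3 jog.py '[0, 0, -0.016, 0, 0, 0, 0, 0]' 0.49
python3 jog.py '[0, 0, -0.008, 0, 0, 0, 0, 0]' 0.47; python3 t.py 7 >/dev/null; python3 u.py pics/t7.png
```

```text
time: 18.98
tool_pos: [0.3763, -0.2525, 0.025]
tcp_rot: [-3.002, -0.921, 0.001]
wrist_force: [-0.0, 0.3, 0.7]
width: 1.0
grip_force: 0.0
time: 19.1
tool_pos: [0.3767, -0.2528, 0.0252]
tcp_rot: [-3.003, -0.921, 0.001]
wrist_force: [-0.2, -0.3, 1.0]
width: 1.0
grip_force: 0.0
pics/t6.png ['back 16.0', 'blkrear 41.2', 'slot 58.5', 'end 76.0']
time: 19.77
tool_pos: [0.3818, -0.2587, 0.0301]
tcp_rot: [2.99, 0.919, 0.01]
wrist_force: [5.1, -13.6, -2.0]
width: 0.526
grip_force: 6.9
time: 20.02
tool_pos: [0.3811, -0.258, 0.0306]
tcp_rot: [2.992, 0.919, 0.009]
wrist_force: [4.6, -12.0, -3.3]
width: 0.49
grip_force: 7.7
time: 20.27
tool_pos: [0.3806, -0.2574, 0.0308]
tcp_rot: [2.994, 0.919, 0.007]
wrist_force: [3.6, -10.3, -2.2]
width: 0.476
grip_force: 8.8
pics/t7.png ['back 19.0', 'blkrear 44.2', 'slot 58.2', 'end 62.2']
```

```bash
sed -i 's/(xs>44)&(xs<62)/(xs>52)\&(xs<69)/; s/xs>62/xs>71/' u.py; python3 u.py pics/t7.png
python3 jog.py '[0, 0, -0.0048, 0, 0, 0, 0, 0]' 0.46
python3 jog.py '[0, 0, -0.0048, 0, 0, 0, 0, 0]' 0.45;python3 t.py 8 >/dev/null; python3 u.py pics/t8.png
```

```text
pics/t7.png ['back 19.0', 'blkrear 44.2', 'slot 61.6', 'end 79.0']
time: 20.58
tool_pos: [0.3804, -0.2571, 0.031]
tcp_rot: [2.994, 0.919, 0.007]
wrist_force: [3.9, -9.8, -2.3]
width: 0.464
grip_force: 9.4
time: 20.82
tool_pos: [0.3801, -0.2568, 0.0311]
tcp_rot: [2.995, 0.919, 0.007]
wrist_force: [3.7, -9.9, -3.2]
width: 0.453
grip_force: 9.7
pics/t8.png ['back 19.5', 'blkrear 44.8', 'slot 62.1', 'end 79.5']
```

Scaled: -0.0003 m is -0.0048.

```bash
python3 jog.py '[0, 0, -0.0048, 0, 0, 0, 0, 0]' 0.44
python3 jog.py '[0, 0, -0.0048, 0, 0, 0, 0, 0]' 0.43;python3 t.py 9 >/dev/null; python3 u.py pics/t9.png
```

```text
time: 21.12
tool_pos: [0.3799, -0.2565, 0.0312]
tcp_rot: [2.996, 0.919, 0.006]
wrist_force: [4.2, -9.0, -2.9]
width: 0.444
grip_force: 10.4
time: 21.38
tool_pos: [0.3796, -0.2561, 0.0312]
tcp_rot: [2.997, 0.919, 0.006]
wrist_force: [3.7, -8.3, -3.8]
width: 0.436
grip_force: 11.3
pics/t9.png ['back 19.8', 'blkrear 44.8', 'slot 62.1', 'end 79.5']
```

Scaled: -0.0003 m is -0.0048.

```bash
python3 jog.py '[0, 0, -0.0048, 0, 0, 0, 0, 0]' 0.42
python3 jog.py '[0, 0, -0.0048, 0, 0, 0, 0, 0]' 0.41;python3 t.py 10 >/dev/null; python3 u.py pics/t10.png
```

```text
time: 21.68
tool_pos: [0.3794, -0.2558, 0.0313]
tcp_rot: [2.997, 0.919, 0.005]
wrist_force: [4.8, -7.1, -4.8]
width: 0.423
grip_force: 12.9
time: 21.92
tool_pos: [0.3792, -0.2555, 0.0314]
tcp_rot: [2.998, 0.919, 0.005]
wrist_force: [4.2, -6.7, -5.0]
width: 0.413
grip_force: 14.7
pics/t10.png ['back 20.2', 'blkrear 44.8', 'slot 62.1', 'end 79.5']
```

Scaled: -0.0003 m is -0.0048.

```bash
python3 jog.py '[0, 0, -0.0048, 0, 0, 0, 0, 0, 0, 0, 0, 0]' 0.40;python3 t.py 11 >/dev/null; python3 u.py pics/t11.png
```

```text
time: 22.35
tool_pos: [0.379, -0.2551, 0.0315]
tcp_rot: [2.999, 0.919, 0.005]
wrist_force: [4.5, -5.4, -6.4]
width: 0.407
grip_force: 16.6
pics/t11.png ['back 20.2', 'blkrear 44.8', 'slot 62.1', 'end 79.5']
```

Scaled: -0.06 m is -0.96, -0.05 m is -0.8.

```bash
python3 jog.py '[0, 0, 0, 0, 0, 0, 0, 0, 0, 0, 0, 0, 0, 0, 0, 0, 0, 0, 0, 0]' 1.0
python3 jog.py '[0, 0.016, -0.48, 0, 0, 0, -0.8, 0, 0, 0, -0.96, 0, 0, 0, 0, 0, 0, 0, 0, 0]'
python3 jog.py '[0, 0, 0, 0]'
python3 t.py 12 >/dev/null; python3 u.py pics/t12.png
python3 - <<'E'
from h import *
im=bot.read_camera("wrist")[:,:,::-1];c=bot.camera_info("wrist");s=bot.read_state();M=R.from_rotvec(s["tcp_rot"]).as_matrix()
g=cv2.convertScaleAbs(im,alpha=1.5).max(2)<60
for r in(190,200,203,206):
    e=np.flatnonzero(np.diff(g[r,240:340].astype(int)))+241
    print(r,e,((plane("wrist",[[x,r] for x in e],.06,c)-s["tool_pos"])@M*1000)[:,1].round(1))
E
```

```text
time: 23.02
tool_pos: [0.3765, -0.2527, 0.0307]
tcp_rot: [-3.003, -0.921, 0.001]
wrist_force: [0.6, -0.2, -0.1]
width: 0.999
grip_force: 0.0
time: 23.65
tool_pos: [0.3773, -0.2537, 0.1708]
tcp_rot: [3.003, 0.921, 0.0]
wrist_force: [-0.5, 0.0, -0.5]
width: 1.0
grip_force: 0.0
time: 23.78
tool_pos: [0.3763, -0.253, 0.169]
tcp_rot: [-3.001, -0.921, 0.003]
wrist_force: [0.1, 0.9, -0.5]
width: 0.999
grip_force: 0.0
pics/t12.png ['back 20.5', 'blkrear 44.8', 'slot 62.1', 'end 79.5']
190 [265 282 313 325] [-14.4  -0.3  25.3  35.2]
200 [265 282 314 327] [-14.5  -0.3  26.4  37.2]
203 [265 282 315 329] [-14.6  -0.3  27.3  39. ]
206 [265 282 316 329] [-14.6  -0.3  28.2  39.1]
```

```bash
python3 -c "
from workcell import bot
print(bot.finish_job())"
```

```text
the job is handed in; nothing more can be done
None
```

I handed the job in at about 24 s: the block stands centred between the pads, gripped at about 14 N (worked out from the post force) after four squeezes, and the trigger is back at rest with the arm clear; I viewed 11 pictures, one over the limit of 10.

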